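Shut the extractor flap with the hook pole

TASK

Take the hooked pole from its rest, drop its hook into the brass ring of the open flap on the extractor tower, and swing the flap fully shut with the hook in the ring. Then unhook the pole and lay it back on its own rest. Leave the long-handled brush on its rest alone.

Things in the scene. Friction and masses are not known exactly. Their poses are not given: they have to be found in the camera images.
- pole: Hook pole: black bar 330 mm long, 14 wide, 16 tall, pale wooden grip 100 mm long at its middle; 0.16 kg, balanced there. Origin: centre of the bar's underside at mid-grip. x runs along the bar to the hook end, z up. There a red-coated prong, 8 mm thick, hangs straight down, 175 mm from the origin. It lies level on its rest, prong hanging free.
- hook_tip (a point): Lowest point of the pole's red prong, at (175, 0, -52) mm in the pole's frame; axes as the pole's.
- pole_rest: The pole's fixed wooden rest (the brush's is alike): base 200 x 70 x 10 mm, two posts 160 mm apart along its x, each with a flat saddle 70 mm above the worktop, 54 mm wide (y) between lips 12 mm high. Origin: centre of its underside, on the worktop. The pole lies along x, its origin 70 mm above this one, hook end to +x.
- ring (a point): Centre of the flat-lying brass ring eye (40 mm clear inside, bar 7 mm thick, opening upward) near the flap's free top corner, 225 mm above the worktop, 154 mm from the hinge axis, 36 mm out from the flap's mid-plane on its outer side, held by a brass bracket. It turns with the flap. Tower top (200 mm) and flap top (198 mm) are lower.
- hinge (a point): On the flap's upright hinge axis, at ring height. The tower is a fixed black box 100 mm deep, 200 wide, 200 high; the aluminium flap, 178 mm wide, 95 high, 10 thick, hangs on one upright edge of its face. The point's axes turn with the flap: -y along it to the free edge, -x out of its outer face (the ring's side), z up.
- flap (a joint): Opening angle of the flap in rad: 0 is shut against a firm stop; it starts 0.8 to 1.25 open and stays where it is left (light friction, under 1 N at the ring). Seen from above, the ring goes clockwise round the hinge axis as the flap opens, counter-clockwise as it shuts.
- brush: Bystander: a long-handled brush with the same bar and grip, but a wooden head and white bristle block instead of the prong, on a rest of its own. Origin and axes as the pole's.
There are look-alikes about, which are no part of the job. Leave any purple or white look-alike of the pole_rest alone.

How it is judged:
By the outcome, as a careful person would: the job done as asked, in the order asked, and still so for the second after the job is handed in, with the robot touching nothing.
It also fails if it takes over 56 s, if anything falls off the work surface, if the arm or the gripper's body presses on something with over 40 N, if the wrist force passes 120 N, or if a joint passes its speed limit or range.

ROBOT

A 7-joint arm with a two-finger parallel gripper is mounted at the origin on the work surface. World frame = base frame: x ahead of the robot, y to its left, z up, the work surface at z = 0. Lengths are in m, angles in rad, forces in N, time in s.
With the tool pointing down it reaches from about 0.4 to 0.85 m from the base axis. Payload 10.4 kg.
Tool frame: the origin (TCP) lies midway between the tips of the shut fingers; the grasp point (between the pads) lies 19 mm behind it; z points along the fingers, y is the line along which they close (so a half turn about z gives the same grasp; the last joint's range is limited). The gripper opens to 87 mm and grips with 3 to 60 N. Pads are 19 mm wide; open, the fingers measure 117 mm over their backs; the gripper's body (75 mm by 190 mm) begins 51 mm behind the grasp point.
Start: joints at [1.266, 0.332, -0.065, 1.46, 0.022, 1.35, -0.088], TCP at [0.174, -0.6, 0.196] pointing down, gripper open.
Joint ranges: [-2.6, 2.6], [-0.5, 2.12], [-1.47, 1.34], [0.16, 2.42], [-1.27, 4.41], [0.06, 2.06], [-2.6, 2.6]. Speed limits (rad/s): [2.22, 2.22, 2.79, 2.79, 3.14, 3.14, 3.14].

INTERFACE

Orientations are given as a unit quaternion [x, y, z, w].
In Python, from plant import arm gives the robot as it stands.
- The arm moves only by the tool servo_tool, never from a script. Its arguments are lists of equal length, an entry for each row: "delta_pos": the shift along the tool's x, y, z as a fraction of full scale, a list of three; "delta_rot": the turn, a rotation vector about the tool's x, y, z as a fraction of full scale, a list of three. In form: {"delta_pos": [[x, y, z], ...], "delta_rot": [[wx, wy, wz], ...]}. A call has 1 to 12 rows; each row shifts and turns the commanded pose from where the row before left it, along the tool's axes as they then stand; what a row does not reach is not made up. Full scale, the value 1, is 20 mm for a shift and 5 degrees for a turn. A row lasts 1/12 s, in which the tool goes at most 41.7 mm and 7.16 degrees, less where a joint would pass 70% of its speed; a pose out of reach is approached as far as the arm can. A call with a number of a shift or a turn outside -1 to 1 is refused whole. A call with a gripper value outside its range is refused whole. "grip" is the opening, from 0 (shut) to 1 (fully open), set as the call begins (left out, the last holds). The fingers move at their own pace and stop on an object; "squeeze" is the grip in N (left out, the last holds). Time passes only in rows, so rows that do not move let the fingers close. It gives the time, the measured TCP pose, the force, the opening and the grip force at its end, in the units of the state.
- arm.get_obs(): the state, without advancing time (a new reading comes with each control period).
- arm.grab_frame(name): name is "scene" or "top" or "wrist"; returns a dict with "frame" (480x640x3 uint8, red, green, blue), "depth" (480x640 float32, m along the optical axis (not along the pixel's ray), 0 where there is no reading), "vertical_fov" (degrees; the focal length in pixels is half the picture's height over the tangent of half this angle, whatever the lens; pixels are square), "cx", "cy" (the principal point, pixels), "pose" (4x4, takes a point from camera to world coordinates). Camera axes: x right, y down, z forward; pixel columns grow to the right and rows downward; lengths in m; the calibration is good to about 2 mm. A picture is of the moment at which its call begins.
- arm.finish_job(): hands the job in; it is judged then, once.
Trained networks look in a picture, given as the dict that the camera call returned (one of the last four; its "shot" number tells which), for a name from the list of things; names that differ only in an ending like _2 or _b are one class to them, and where a whole thing is asked for, a point or a joint stands for the part that bears it (a point fixed in the world has none). Each returns a list of dicts, best first, with "conf" (0 to 1); they miss things now and then, are a little off and sometimes report something else, mostly with a low value. They report only what shows in the picture. A call takes as long as a camera call. They do not tell look-alikes from the thing itself.
- arm.spot_in(picture, query): "location" ([x, y, z] in m, in the coordinates of the camera as it stood for that picture, good to about 4 mm: the middle of the surface that is visible of it).
- arm.mark_of(picture, query): "location" ([x, y, z] in m, in the coordinates of the camera as it stood for that picture, good to about 4 mm: a listed point, or the origin of a listed thing).
The state is a dict: "clock": time; "joints": joint angles; "dq": joint speeds; "joint_efforts": joint torques, N m; "tool_pos": TCP position; "eef_rot": TCP orientation; "force": force on the tool from outside, world axes, zero at the start; "ft_torque": the same for the moment, N m; "opening": finger opening in m; "grip_force": force on a finger pad.
Only numpy, scipy, OpenCV 4.12 (cv2) and the standard library are available. Lean on these libraries where they do the work, as an engineer would, in place of code of your own. Each camera call takes 0.05 s, during which the arm holds its last target. There are 200 camera calls.

## Working session

There is one attempt and no reset: what is moved stays moved. The work goes in short steps, Python scripts to look and compute and a tool call to move; the robot and the scene stay as the last step left them, time stands still between calls to the robot, and variables do not carry over. Pictures are saved under pics/ and viewed, at most 10 in all, crops included, and the job is handed in when it is done.

Besides the shell and the picture viewer there is one more tool, called after ">>>" as a command line: name --argument value ..., lists and objects as JSON in quotes. servo_tool: Moves the arm, as the interface text tells. Shift numbers are shares of 20 mm and turn numbers shares of 5 degrees, none past 1 either way. Its arguments: {"type":"object","properties":{"delta_pos":{"type":"array"},"delta_rot":{"type":"array"},"grip":{"type":"number"},"squeeze":{"type":"number"}},"required":["delta_pos","delta_rot"]}

```bash
mkdir -p pics; ls; cat > h.py <<'E'
import numpy as np, cv2
from plant import arm
def W(p,l): return (np.array(p["pose"])@np.r_[l,1])[:3]
def save(p,n): cv2.imwrite(f"pics/{n}.png",p["frame"][...,::-1])
def K(p):
    f=240/np.tan(np.radians(p["vertical_fov"])/2); return f,p["cx"],p["cy"]
def px(p,w):
    c=np.linalg.inv(p["pose"])@np.r_[w,1]; f,cx,cy=K(p); return (f*c[0]/c[2]+cx,f*c[1]/c[2]+cy)
def wp(p,u,v):
    f,cx,cy=K(p); d=p["depth"][int(v),int(u)]; return W(p,[(u-cx)/f*d,(v-cy)/f*d,d])
E
python3 - <<'E'
from h import *
np.set_printoptions(precision=4,suppress=True)
for c in("top","scene"):
    p=arm.grab_frame(c); save(p,c+"0")
    for q in("pole","hook_tip","pole_rest","ring","hinge","brush","flap"):
        for fn in (arm.mark_of,arm.spot_in):
            try:
                for d in fn(p,q)[:4]:
                    w=W(p,d["location"]); print(c,q,fn.__name__,round(d["conf"],2),w,np.round(px(p,w)))
            except Exception as e: print(c,q,fn.__name__,e)
print(arm.get_obs())
E
```

```text
pics
top pole call 0.7 [ 0.4656 -0.2872  0.0704] [374. 264.]
top pole call 0.89 [ 0.4639 -0.2817  0.0853] [373. 264.]
top pole call 0.32 [0.5997 0.1551 0.1857] [198. 201.]
top hook_tip call 0.4 [ 0.4659 -0.2863  0.0663] [374. 264.]
top hook_tip call 0.71 [ 0.4657 -0.287   0.0899] [375. 263.]
top hook_tip call 0.47 [0.5969 0.1558 0.1814] [198. 202.]
top pole_rest call 0.89 [ 0.4669 -0.2842 -0.002 ] [370. 266.]
top pole_rest call 0.85 [ 0.2988 -0.4911 -0.0003] [447. 330.]
top pole_rest call 0.68 [ 0.2738 -0.2304 -0.0015] [350. 337.]
top pole_rest call 0.86 [ 0.2721 -0.2315  0.01  ] [351. 338.]
top pole_rest call 0.85 [ 0.4581 -0.2878  0.0092] [372. 269.]
top pole_rest call 0.81 [ 0.3006 -0.4921  0.0137] [449. 329.]
top ring call 0.76 [0.6095 0.0971 0.2253] [219. 194.]
top ring call 0.62 [0.5973 0.1591 0.1817] [197. 202.]
top ring call 0.53 [ 0.4627 -0.2879  0.0831] [375. 265.]
top hinge call 0.76 [0.5535 0.2387 0.2245] [158. 216.]
top hinge call 0.96 [0.5969 0.1551 0.1857] [198. 202.]
top hinge call 0.53 [ 0.6346 -0.2487  0.082 ] [360. 199.]
top brush call 0.87 [ 0.634  -0.2808  0.0656
[... 1051 characters left out ...]
sh call 0.94 [ 0.6372 -0.217   0.0815] [275. 285.]
scene flap call it knows: brush, hinge, hook_tip, pole, pole_rest, ring
scene flap call 0.9 [0.6105 0.1659 0.1636] [434. 327.]
{'clock': 1.4, 'joints': array([ 1.2664,  0.3322, -0.0647,  1.4601,  0.0216,  1.3499, -0.0885]), 'dq': array([ 0.0011, -0.0016,  0.0002, -0.001 ,  0.0003,  0.0009,  0.0011]), 'joint_efforts': array([  0.0002, -62.304 ,   0.0247, -39.0119,  -0.0612,   0.0316,
        -0.    ]), 'tool_pos': array([ 0.1738, -0.6004,  0.1963]), 'eef_rot': array([0.9901, 0.1404, 0.    , 0.    ]), 'force': array([-0.5895, -1.0397,  0.5403]), 'ft_torque': array([-0.0133,  0.0392,  0.0468]), 'grip_force': 0.0, 'opening': 0.08687462092391467}
```

View pics/top0.png

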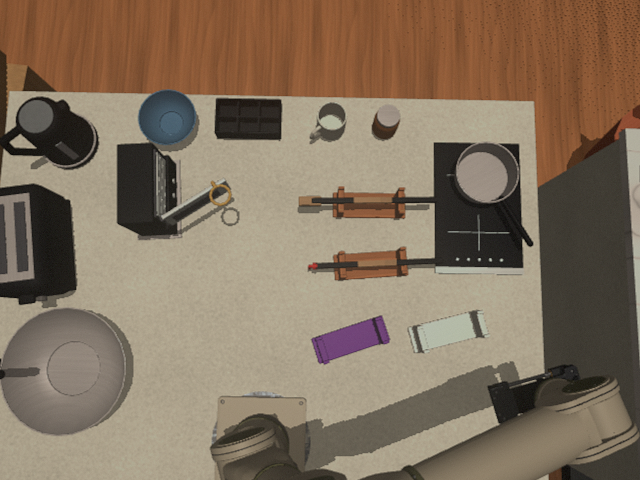

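View pics/scene0.png

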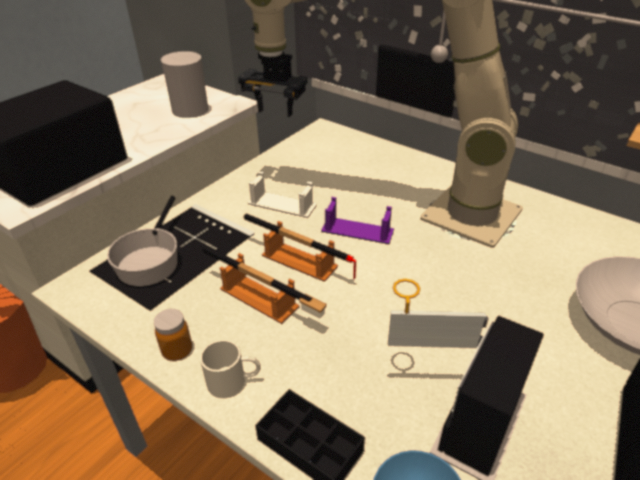

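The pole is the bar at top (374,264), with its red prong at (312,267), on a wooden rest. The brush is at (370,201), with a wooden head at (308,202). The purple rest (350,338) and the white rest (447,330) are the look-alikes. The ring is at (220,193) and the flap hinge at about (163,218). I'll confirm with a crop and measure the yaw angles.

```bash
python3 - <<'E'
from h import *
np.set_printoptions(precision=4,suppress=True)
p=arm.grab_frame("top"); f=p["frame"]; d=p["depth"]
cr=f[130:290,100:450][...,::-1]; cv2.imwrite("pics/crop.png",cv2.resize(cr,(770,352),interpolation=cv2.INTER_CUBIC))
v,u=np.mgrid[0:480,0:640]; F,cx,cy=K(p)
P=np.stack([(u-cx)/F*d,(v-cy)/F*d,d,np.ones_like(d)],-1)@np.array(p["pose"]).T; P=P[...,:3]
def fit(m,n):
    q=P[m]; c=q.mean(0); w,V=np.linalg.eigh(np.cov(q[:,:2].T)); a=V[:,1]; 
    r=cv2.minAreaRect(q[:,:2].astype(np.float32)); print(n,len(q),c,"axis",a,np.degrees(np.arctan2(a[1],a[0])),"rect",np.round(r[0],4),np.round(r[1],3),"zmed",np.median(q[:,2]))
box=(u>300)&(u<440)&(v>245)&(v<285)
bar=box&(P[...,2]>.083)&(P[...,2]<.1)
fit(bar,"bar>83mm")
I=f.astype(int)
red=box&(I[...,0]>150)&(I[...,1]<70); fit(red,"red")
dark=bar&(I.sum(-1)<150)
fit(dark,"dark"); 
fit(bar&~dark&~red,"grip")
base=(u>325)&(u<415)&(v>240)&(v<290)&(P[...,2]>.006)&(P[...,2]<.014); fit(base,"base")
tow=(u>90)&(u<185)&(v>130)&(v<245)&(abs(P[...,2]-.2)<.003)&(I.sum(-1)<150); fit(tow,"towertop")
rg=(u>200)&(u<240)&(v>170)&(v<212)&(P[...,2]>.212)&(P[...,2]<.24); fit(rg,"ring")
fl=(u>155)&(u<235)&(v>170)&(v<235)&(abs(P[...,2]-.198)<.004)&~tow&(I.min(-1)>110); fit(fl,"flaptop")
s=arm.grab_frame("scene")
for c,pp in(("top",p),("scene",s)):
  for q in("pole","hook_tip","ring","hinge","pole_rest"):
    for x in arm.mark_of(pp,q)[:1]: print(c,q,round(x["conf"],2),W(pp,x["location"]))
E
```

```text
bar>83mm 537 [ 0.468  -0.2892  0.0864] axis [-0.0608  0.9982] 93.48560829575025 rect [ 0.4713 -0.2904] [0.065 0.327] zmed 0.08613305089530265
red 18 [ 0.4571 -0.1282  0.0835] axis [-0.0834  0.9965] 94.78207610309363 rect [ 0.4568 -0.1266] [0.008 0.018] zmed 0.08278214150892593
dark 193 [ 0.4701 -0.3464  0.0862] axis [-0.0664  0.9978] 93.80916036373722 rect [ 0.4681 -0.2972] [0.014 0.314] zmed 0.08595101175818587
grip 336 [ 0.467  -0.2601  0.0865] axis [-0.0681  0.9977] 93.906406321955 rect [ 0.4707 -0.2834] [0.065 0.313] zmed 0.08624997801865475
base 897 [ 0.4678 -0.2788  0.0096] axis [-0.066   0.9978] 93.78456546307717 rect [ 0.4692 -0.2833] [0.131 0.24 ] zmed 0.009432274970575527
towertop 1943 [0.6383 0.306  0.1997] axis [-0.9977 -0.0681] -176.09469369999752 rect [0.6385 0.3056] [0.197 0.086] zmed 0.19955038900992617
ring 200 [0.6107 0.0963 0.2269] axis [-0.8269 -0.5624] -145.77683393101267 rect [0.6092 0.0971] [0.057 0.052] zmed 0.2271755709037463
flaptop 204 [0.6037 0.1672 0.1973] axis [-0.5579  0.8299] 123.91007840323549 rect [0.6056 0.1637] [0.01  0.176] zmed 0.1972157407392281
top pole 0.65 [ 0.4673 -0.2919  0.0693]
top ring 0.55 [0.6087 0.097  0.2252]
top hinge 0.86 [0.5545 0.2372 0.2297]
top pole_rest 0.85 [ 0.4668 -0.2826 -0.002 ]
scene pole 0.67 [ 0.4666 -0.2888  0.0732]
scene hook_tip 0.87 [ 0.456  -0.1202  0.02  ]
scene ring 0.78 [0.6094 0.0952 0.2288]
scene hinge 0.65 [0.5523 0.2394 0.2316]
scene pole_rest 0.91 [ 0.4662 -0.2829  0.0044]
```

View pics/crop.png

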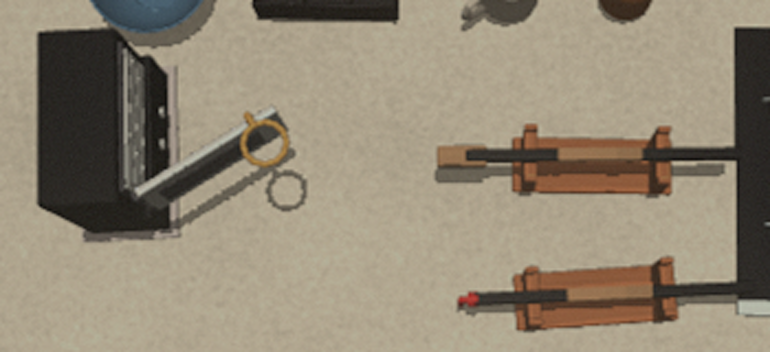

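The crop confirms it: the red-tipped pole is the lower bar, with its prong at crop (468,299). The brush above it has a wooden head. Moving to above the pole.

>>> servo_tool --delta_pos '[[1,-0.6,0],[1,-0.6,0],[1,-0.6,0],[1,-0.6,0],[1,-0.6,0],[1,-0.6,0],[1,-0.6,0],[1,-0.6,0],[1,-0.6,0],[1,-0.6,0],[1,-0.6,0],[1,-0.6,0]]' --delta_rot '[[0,0,0],[0,0,0],[0,0,0],[0,0,0],[0,0,0],[0,0,0],[0,0,0],[0,0,0],[0,0,0],[0,0,0],[0,0,0],[0,0,0]]' --grip 1

```text
clock: 3.0
tool_pos: [0.365, -0.3945, 0.1964]
eef_rot: [0.99, 0.14, 0.0, 0.0]
force: [0.6, 0.3, -0.3]
opening: 0.0872
grip_force: 0.0
```

>>> servo_tool --delta_pos '[[0.9,-0.5,0],[0.9,-0.5,0],[0.9,-0.5,0],[0.9,-0.5,0],[0.9,-0.5,0],[0.9,-0.5,0],[0.9,-0.5,0],[0,0,0],[0,0,0],[0,0,0],[0,0,0],[0,0,0]]' --delta_rot '[[0,0,0],[0,0,0],[0,0,0],[0,0,0],[0,0,0],[0,0,0],[0,0,0],[0,0,-1],[0,0,-1],[0,0,-1],[0,0,-1],[0,0,-1]]'

```text
clock: 4.0
tool_pos: [0.4659, -0.293, 0.1963]
eef_rot: [0.935, 0.353, 0.0, 0.0]
force: [-0.6, -0.1, 0.1]
opening: 0.0869
grip_force: 0.0
```

>>> servo_tool --delta_pos '[[0,0,0],[0,0,0],[0,0,0],[0,0,0],[0,0,0],[0,0,0],[0,0,0],[0,0,0],[0,0,0],[0,0,0],[0,0,0],[0,0,0]]' --delta_rot '[[0,0,-1],[0,0,-1],[0,0,-1],[0,0,-1],[0,0,-1],[0,0,-1],[0,0,-1],[0,0,-1],[0,0,-1],[0,0,-1],[0,0,-0.5],[0,0,0]]'

```text
clock: 5.0
tool_pos: [0.4659, -0.2931, 0.1963]
eef_rot: [0.684, 0.73, -0.0, 0.0]
force: [-0.7, -0.7, 0.2]
opening: 0.0874
grip_force: 0.0
```

>>> servo_tool --delta_pos '[[0.2,0.1,0.8],[0,0,1],[0,0,1],[0,0,1],[0,0,1],[0,0,0.8],[0,0,0.6],[0,0,0.4],[0,0,0.25],[0,0,0],[0,0,0]]' --delta_rot '[[0,0,0],[0,0,0],[0,0,0],[0,0,0],[0,0,0],[0,0,0],[0,0,0],[0,0,0],[0,0,0],[0,0,0],[0,0,0]]'

```text
clock: 5.92
tool_pos: [0.468, -0.2891, 0.0598]
eef_rot: [0.684, 0.729, 0.0, 0.0]
force: [0.2, -0.7, 0.3]
opening: 0.0871
grip_force: 0.0
```

>>> servo_tool --delta_pos '[[0,0,0],[0,0,0],[0,0,0],[0,0,0],[0,0,0],[0,0,0],[0,0,0],[0,0,0],[0,0,0],[0,0,0]]' --delta_rot '[[0,0,0],[0,0,0],[0,0,0],[0,0,0],[0,0,0],[0,0,0],[0,0,0],[0,0,0],[0,0,0],[0,0,0]]' --grip 0 --squeeze 45

```text
clock: 6.75
tool_pos: [0.4676, -0.2889, 0.0592]
eef_rot: [0.684, 0.729, -0.0, 0.0]
force: [0.3, -0.7, -0.1]
opening: 0.0285
grip_force: 0.0
```

>>> servo_tool --delta_pos '[[0,0,0],[0,0,0],[0,0,0],[0,0,0],[0,0,0],[0,0,0]]' --delta_rot '[[0,0,0],[0,0,0],[0,0,0],[0,0,0],[0,0,0],[0,0,0]]'

```text
clock: 7.25
tool_pos: [0.4701, -0.2892, 0.0617]
eef_rot: [0.684, 0.729, 0.001, 0.002]
force: [0.9, 2.4, 15.7]
opening: 0.0017
grip_force: 38.1
```

>>> servo_tool --delta_pos '[[0,0,-0.4],[0,0,-0.6],[0,0,-1],[0,0,-1],[0,0,-1],[0,0,-1],[0,0,-1],[0,0,-1],[0,0,-1],[0,0,-1],[0,0,-1],[0,0,-1]]' --delta_rot '[[0,0,0],[0,0,0],[0,0,0],[0,0,0],[0,0,0],[0,0,0],[0,0,0],[0,0,0],[0,0,0],[0,0,0],[0,0,0],[0,0,0]]'

```text
clock: 8.25
tool_pos: [0.4673, -0.2887, 0.281]
eef_rot: [0.684, 0.729, -0.0, 0.0]
force: [-0.5, -0.4, -0.4]
opening: 0.0005
grip_force: 0.0
```

>>> servo_tool --delta_pos '[[0,0,-0.6],[0,0,-0.4],[0,0,0],[0,0,0]]' --delta_rot '[[0,0,0],[0,0,0],[0,0,0],[0,0,0]]'

```text
clock: 8.58
tool_pos: [0.4675, -0.2888, 0.2987]
eef_rot: [0.684, 0.729, -0.0, -0.0]
force: [0.2, -0.6, -0.5]
opening: 0.0005
grip_force: 0.0
```

```bash
python3 - <<'E'
from h import *
np.set_printoptions(precision=4,suppress=True)
o=arm.get_obs(); print(o["tool_pos"],o["opening"],o["grip_force"],o["force"])
for c in("top","scene"):
  p=arm.grab_frame(c); save(p,c+"1"); I=p["frame"].astype(int)
  m=(I[...,0]>130)&(I[...,1]<60)&(I[...,2]<70)
  for q in("pole","hook_tip","ring","hinge"):
    for x in arm.mark_of(p,q)[:2]: print(c,q,round(x["conf"],2),W(p,x["location"]),np.round(px(p,W(p,x["location"]))))
  n,l,s,ce=cv2.connectedComponentsWithStats(m.astype(np.uint8))
  for i in range(1,n):
    if s[i,4]>6 and s[i,4]<200:
      q=[wp(p,uu,vv) for vv,uu in np.argwhere(l==i)]; q=np.array(q); print(c,"red",ce[i],s[i,4],q.min(0),q.max(0))
E
```

```text
[ 0.4675 -0.2888  0.2987] 0.0005044939772110457 0.0 [ 0.2054 -0.5547 -0.5099]
top pole 0.74 [ 0.4641 -0.2903  0.0671] [375. 265.]
top ring 0.83 [0.6104 0.0973 0.224 ] [219. 194.]
top hinge 0.86 [0.5557 0.2402 0.2264] [158. 215.]
top red [312.8333 266.3333] 12 [ 0.319  -0.1357 -0.0013] [ 0.461  -0.1202  1.5404]
scene pole 0.97 [ 0.4662 -0.2895  0.0723] [297. 239.]
scene hook_tip 0.98 [ 0.4548 -0.1199  0.0199] [353. 278.]
scene ring 0.96 [0.6103 0.0979 0.2271] [406. 289.]
scene hinge 0.9 [0.5515 0.2385 0.2271] [488. 302.]
scene red [349.3529 258.    ] 34 [ 0.4561 -0.1385  0.077 ] [ 0.4657 -0.1162  0.0902]
```

```bash
python3 - <<'E'
from h import *
np.set_printoptions(precision=4,suppress=True)
p=arm.grab_frame("wrist"); save(p,"w1")
print(p["pose"])
s=cv2.imread("pics/scene1.png")[60:300,200:440]; cv2.imwrite("pics/s1c.png",cv2.resize(s,(600,600),interpolation=cv2.INTER_CUBIC))
for q in("pole","hook_tip","pole_rest"):
    for x in arm.mark_of(p,q)[:2]: print(q,round(x["conf"],2),W(p,x["location"]),np.round(px(p,W(p,x["location"]))))
E
```

```text
[[ 0.9979  0.0621  0.0189  0.4632]
 [ 0.0649 -0.9556 -0.2875 -0.2103]
 [ 0.0002  0.2881 -0.9576  0.4885]
 [ 0.      0.      0.      1.    ]]
pole 0.98 [ 0.4713 -0.2892  0.0664] [321. 202.]
pole_rest 0.97 [ 0.2969 -0.4914  0.0016] [193. 322.]
pole_rest 0.85 [ 0.4727 -0.2835  0.0046] [322. 189.]
```

View pics/w1.png

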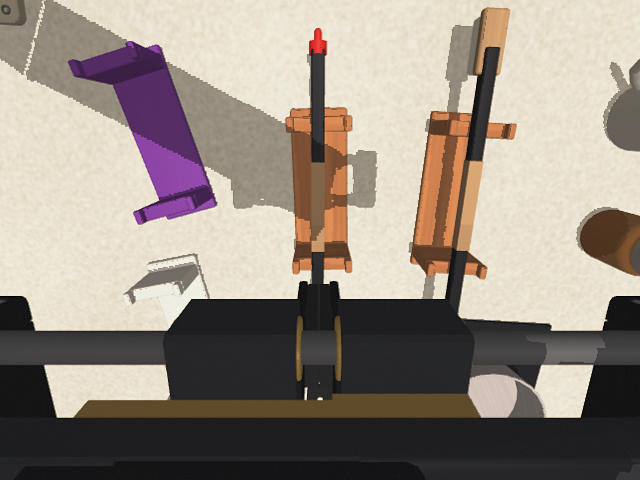

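View pics/s1c.png

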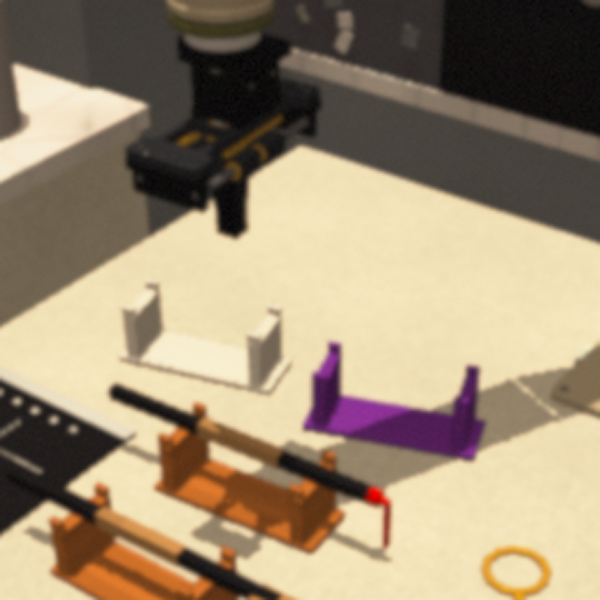

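```bash
python3 - <<'E'
from h import *
np.set_printoptions(precision=4,suppress=True)
p=arm.grab_frame("wrist"); o=arm.get_obs(); t=o["tool_pos"]; print(t)
for dz in(0,.019,.05,.07): print(dz,np.round(px(p,t+[0,0,dz])))
for v in range(280,420,10): print(v,[wp(p,u,v) for u in(305,320,335)])
s=arm.grab_frame("scene"); print("scene tcp",np.round(px(s,t)),np.round(px(s,t+[0,0,.019])))
for v in range(120,165,4): print(v,wp(s,292,v))
E
```

```text
[ 0.4676 -0.2889  0.2993]
0 [317. 279.]
0.019 [317. 294.]
0.05 [316. 325.]
0.07 [316. 352.]
280 [array([ 0.4579, -0.4145,  0.0025]), array([ 0.4763, -0.3778,  0.0871]), array([ 0.5002, -0.4116,  0.003 ])]
290 [array([ 0.4618, -0.2791,  0.3362]), array([ 0.4686, -0.2799,  0.3335]), array([ 0.4751, -0.278 ,  0.3368])]
300 [array([ 0.4622, -0.2789,  0.3468]), array([ 0.4686, -0.2802,  0.3431]), array([ 0.4747, -0.2782,  0.3466])]
310 [array([ 0.4624, -0.2803,  0.3529]), array([ 0.4686, -0.2808,  0.3513]), array([ 0.4743, -0.2778,  0.3564])]
320 [array([ 0.4627, -0.2781,  0.3652]), array([ 0.4685, -0.2798,  0.3614]), array([ 0.4702, -0.2545,  0.4072])]
330 [array([ 0.463 , -0.2802,  0.3687]), array([ 0.4684, -0.2799,  0.3687]), array([ 0.4706, -0.2581,  0.4058])]
340 [array([ 0.4632, -0.2575,  0.4121]), array([ 0.4667, -0.2573,  0.412 ]), array([ 0.4702, -0.2566,  0.4129])]
350 [array([ 0.4634, -0.2592,  0.4137]), array([ 0.4632, -0.2102,  0.4886]), array([ 0.4702, -0.2585,  0.4141])]
360 [array([ 0.4635, -0.2618,  0.4138]), array([ 0.467 , -0.2614,  0.414 ]), array([ 0.4704, -0.2606,  0
[... 267 characters left out ...]
.0073]), array([ 0.4909, -0.5928,  0.0085]), array([ 0.4732, -0.2852,  0.3942])]
400 [array([ 0.464 , -0.2665,  0.4215]), array([ 0.4672, -0.2653,  0.4227]), array([ 0.4705, -0.2657,  0.4219])]
410 [array([ 0.4641, -0.2663,  0.4247]), array([ 0.4672, -0.2659,  0.4249]), array([ 0.4703, -0.2657,  0.4249])]
scene tcp [293. 163.] [292. 155.]
120 [ 0.4938 -0.2626  0.424 ]
124 [ 0.5004 -0.2576  0.419 ]
128 [ 0.5079 -0.2518  0.4146]
132 [ 0.4811 -0.275   0.3871]
136 [ 0.4808 -0.2759  0.3771]
140 [ 0.4795 -0.2776  0.3662]
144 [ 0.4777 -0.2797  0.355 ]
148 [ 0.4734 -0.2839  0.3416]
152 [ 0.4752 -0.283   0.3326]
156 [ 0.0457 -0.6499 -0.0007]
160 [ 0.0661 -0.6334 -0.0013]
164 [ 0.0889 -0.6149  0.0003]
```

```bash
python3 - <<'E'
from h import *
np.set_printoptions(precision=4,suppress=True)
p=arm.grab_frame("wrist"); s=arm.grab_frame("scene")
print([(v,*wp(p,u,v)) for u in(306,334) for v in range(280,290)])
q=[wp(s,u,v) for u in range(280,305) for v in range(140,165)]
q=np.array([a for a in q if a[2]>.25 and abs(a[0]-.4675)<.04 and abs(a[1]+.289)<.04]); print(np.sort(q[:,2])[:12])
E
```

```text
[(280, np.float64(0.4592785120702987), np.float64(-0.41523138576105073), np.float64(0.000631741973137756)), (281, np.float64(0.46194722248488645), np.float64(-0.2786419103984043), np.float64(0.32700400270033236)), (282, np.float64(0.4619791771191756), np.float64(-0.2789395853335339), np.float64(0.32749594509971136)), (283, np.float64(0.462024279747323), np.float64(-0.2784818567064614), np.float64(0.32974155157243096)), (284, np.float64(0.4620602335702208), np.float64(-0.27850301287487506), np.float64(0.3308495094603913)), (285, np.float64(0.46209800428927617), np.float64(-0.2783877405749143), np.float64(0.33225641979126164)), (286, np.float64(0.462123863533442), np.float64(-0.27897891295897764), np.float64(0.33203556842010123)), (287, np.float64(0.4621554841519108), np.float64(-0.27920939150078095), np.float64(0.3326356086720933)), (288, np.float64(0.46219316429495566), np.float64(-0.2790227228458362), np.float64(0.334165793320633)), (289, np.float64(0.46223399165420487), np.float64(-0.27857661487025387), np.float64(0.3362546731658512)), (280, np.float64(0.4988276381948179), np.float
[... 396 characters left out ...]
.47499390737360514), np.float64(-0.2780571480502131), np.float64(0.32993907144802515)), (285, np.float64(0.47488979856330665), np.float64(-0.27773103586378006), np.float64(0.3318581263723363)), (286, np.float64(0.4748632859982775), np.float64(-0.27784949632582523), np.float64(0.33272598825716654)), (287, np.float64(0.47486464878819323), np.float64(-0.27812798714260456), np.float64(0.3332168333509695)), (288, np.float64(0.4748555021681261), np.float64(-0.27834369250182434), np.float64(0.3338452061555234)), (289, np.float64(0.4747860812978139), np.float64(-0.2782033422888981), np.float64(0.335269930155071))]
[0.3267 0.3267 0.3269 0.3276 0.3281 0.3284 0.3288 0.3291 0.3296 0.3296
 0.3296 0.3303]
```

Fingertips sit about 26 mm above the reported TCP in both the wrist and scene depth, so the first close ended just above the bar. That explains the miss. I'll regrasp 26 mm lower.

>>> servo_tool --delta_pos '[[0,0,0.5],[0,0,0.5],[0,0,0.5],[0,0,0.75],[0,0,1],[0,0,1],[0,0,1],[0,0,1],[0,0,1],[0,0,0.75],[0,0,0],[0,0,0]]' --delta_rot '[[0,0,0],[0,0,0],[0,0,0],[0,0,0],[0,0,0],[0,0,0],[0,0,0],[0,0,0],[0,0,0],[0,0,0],[0,0,0],[0,0,0]]' --grip 1

```text
clock: 10.48
tool_pos: [0.4669, -0.2885, 0.1382]
eef_rot: [0.684, 0.729, -0.0, -0.001]
force: [1.0, 0.1, 0.6]
opening: 0.0725
grip_force: 0.0
```

>>> servo_tool --delta_pos '[[0,0,1],[0,0,1],[0,0,1],[0,0,0.8],[0,0,0.6],[0,0,0.5],[0,0,0.3],[0,0,0]]' --delta_rot '[[0,0,0],[0,0,0],[0,0,0],[0,0,0],[0,0,0],[0,0,0],[0,0,0],[0,0,0]]'

```text
clock: 11.15
tool_pos: [0.4674, -0.2888, 0.0346]
eef_rot: [0.684, 0.729, -0.0, -0.0]
force: [-0.6, 0.8, -0.6]
opening: 0.0867
grip_force: 0.0
```

>>> servo_tool --delta_pos '[[0,0,0],[0,0,0],[0,0,0],[0,0,0],[0,0,0],[0,0,0],[0,0,0],[0,0,0],[0,0,0],[0,0,0],[0,0,0],[0,0,0]]' --delta_rot '[[0,0,0],[0,0,0],[0,0,0],[0,0,0],[0,0,0],[0,0,0],[0,0,0],[0,0,0],[0,0,0],[0,0,0],[0,0,0],[0,0,0]]' --grip 0 --squeeze 45

```text
clock: 12.15
tool_pos: [0.4676, -0.2889, 0.0352]
eef_rot: [0.684, 0.729, -0.0, -0.0]
force: [-0.8, 0.2, 0.1]
opening: 0.015
grip_force: 0.8
```

>>> servo_tool --delta_pos '[[0,0,0],[0,0,0],[0,0,0]]' --delta_rot '[[0,0,0],[0,0,0],[0,0,0]]'

```text
clock: 12.4
tool_pos: [0.4676, -0.2889, 0.0352]
eef_rot: [0.684, 0.729, -0.0, -0.0]
force: [-0.9, 1.4, 0.1]
opening: 0.0137
grip_force: 45.0
```

>>> servo_tool --delta_pos '[[0,0,-0.5],[0,0,-0.8],[0,0,-1],[0,0,-1],[0,0,-1],[0,0,-1],[0,0,-1],[0,0,-1],[0,0,-1],[0,0,-1],[0,0,-1],[0,0,-1]]' --delta_rot '[[0,0,0],[0,0,0],[0,0,0],[0,0,0],[0,0,0],[0,0,0],[0,0,0],[0,0,0],[0,0,0],[0,0,0],[0,0,0],[0,0,0]]'

```text
clock: 13.4
tool_pos: [0.4674, -0.2886, 0.2629]
eef_rot: [0.684, 0.729, 0.0, 0.0]
force: [-0.1, -0.7, -1.5]
opening: 0.0134
grip_force: 45.0
```

>>> servo_tool --delta_pos '[[0,0,-0.5],[0,0,-0.2],[0,0,0],[0,0,0]]' --delta_rot '[[0,0,0],[0,0,0],[0,0,0],[0,0,0]]'

```text
clock: 13.73
tool_pos: [0.4673, -0.2887, 0.2743]
eef_rot: [0.684, 0.729, -0.0, -0.001]
force: [0.2, 0.2, -1.8]
opening: 0.0134
grip_force: 45.0
```

```bash
cat > look.py <<'E'
from h import *
np.set_printoptions(precision=4,suppress=True)
o=arm.get_obs(); print(o["clock"],o["tool_pos"],o["opening"],o["force"])
for c in("top","scene","wrist"):
  p=arm.grab_frame(c); I=p["frame"].astype(int)
  for q in("pole","hook_tip","ring","hinge"):
    for x in arm.mark_of(p,q)[:1]: print(c,q,round(x["conf"],2),W(p,x["location"]),np.round(px(p,W(p,x["location"]))))
  m=((I[...,0]>110)&(I[...,1]<60)&(I[...,2]<70)).astype(np.uint8)
  n,l,s,ce=cv2.connectedComponentsWithStats(m)
  for i in range(1,n):
    if 6<s[i,4]<900:
      q=np.array([wp(p,b,a) for a,b in np.argwhere(l==i)]); q=q[q[:,2]>.01]
      if len(q)>3: print(c,"red",ce[i],s[i,4],np.percentile(q,5,axis=0),np.median(q,0),np.percentile(q,95,axis=0))
E
python3 look.py
```

```text
13.7333 [ 0.4673 -0.2887  0.2743] 0.013377926645389797 [ 0.2006  0.1589 -1.8202]
top hook_tip 0.82 [ 0.4544 -0.1142  0.2622] [307. 259.]
top ring 0.77 [0.6092 0.0972 0.2229] [219. 194.]
top hinge 0.76 [0.5495 0.2393 0.2242] [158. 218.]
top red [313.4286 255.0714] 28 [ 0.4509 -0.1363  0.3198] [ 0.4552 -0.1296  0.3238] [ 0.4627 -0.1177  0.3315]
scene pole 0.78 [ 0.4667 -0.2897  0.3089] [293. 159.]
scene hook_tip 0.97 [ 0.4582 -0.1171  0.2582] [356. 200.]
scene ring 0.86 [0.6101 0.0968 0.229 ] [406. 288.]
scene hinge 0.6 [0.5509 0.2401 0.228 ] [489. 302.]
scene red [352.1064 175.0426] 47 [ 0.4569 -0.1358  0.3172] [ 0.4636 -0.1274  0.3222] [ 0.4688 -0.1134  0.3276]
wrist pole 0.71 [ 0.4709 -0.2895  0.3077] [324. 308.]
```

>>> servo_tool --delta_pos '[[0.5,0.4,0],[0.8,0.7,0],[1,0.8,0],[1,0.8,0],[1,0.8,0],[1,0.8,0],[1,0.8,0],[1,0.8,0],[1,0.8,0],[0.8,0.8,0],[0.6,0.5,0],[0.4,0.3,0]]' --delta_rot '[[0,0,0],[0,0,0],[0,0,0],[0,0,0],[0,0,0],[0,0,0],[0,0,0],[0,0,0],[0,0,0],[0,0,0],[0,0,0],[0,0,0]]'

```text
clock: 15.48
tool_pos: [0.6212, -0.0746, 0.2749]
eef_rot: [0.683, 0.73, 0.0, -0.0]
force: [0.4, 0.5, -1.4]
opening: 0.0136
grip_force: 45.0
```

>>> servo_tool --delta_pos '[[0,-0.1,0],[0,0,0],[0,0,0]]' --delta_rot '[[0,0,0],[0,0,0],[0,0,0]]'

```text
clock: 15.73
tool_pos: [0.618, -0.0783, 0.2754]
eef_rot: [0.685, 0.729, -0.0, 0.0]
force: [0.6, 0.3, -1.2]
opening: 0.0136
grip_force: 45.0
```

```bash
python3 look.py; python3 - <<'E'
from h import *
a=[]
for c,(u,v) in(("top",(220,190)),("scene",(400,270))):
  p=arm.grab_frame(c); a.append(cv2.resize(p["frame"][v-60:v+60,u-60:u+60,::-1],(390,390),interpolation=cv2.INTER_CUBIC))
cv2.imwrite("pics/hook.png",np.hstack(a))
E
```

```text
15.7333 [ 0.618  -0.0783  0.2754] 0.013557451225749532 [ 0.6417  0.3114 -1.1803]
top hook_tip 0.94 [0.6079 0.0945 0.2594] [218. 191.]
top ring 0.88 [0.6076 0.0955 0.224 ] [220. 195.]
top hinge 0.84 [0.5534 0.2402 0.2245] [158. 216.]
top red [218.5714 185.2   ] 35 [0.6028 0.0749 0.2761] [0.6076 0.0816 0.3242] [0.6185 0.0991 0.3274]
scene pole 0.7 [0.6077 0.0944 0.2613] [407. 274.]
scene hook_tip 0.56 [0.6102 0.0936 0.2606] [406. 275.]
scene ring 0.96 [0.6092 0.0973 0.2327] [406. 286.]
scene hinge 0.85 [0.5523 0.2374 0.2284] [488. 301.]
scene red [404.9149 253.0142] 141 [0.6079 0.0754 0.2743] [0.6119 0.088  0.3199] [0.6178 0.0973 0.3284]
wrist pole 0.73 [ 0.6221 -0.0774  0.3076] [324. 307.]
```

View pics/hook.png

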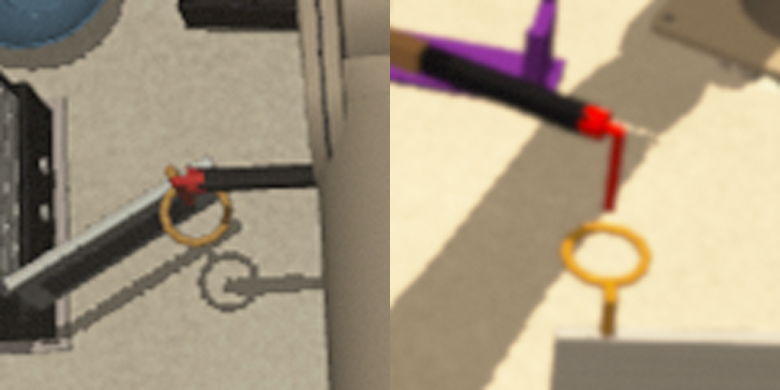

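The tip hangs above the ring within about 3 mm. In the left half (top crop) the prong is foreshortened over the ring, and in the right half (scene crop) it is right above the ring centre. Lowering it in.

>>> servo_tool --delta_pos '[[0.1,0.1,0],[0,0,0.3],[0,0,0.4],[0,0,0.5],[0,0,0.5],[0,0,0.5],[0,0,0.4],[0,0,0],[0,0,0]]' --delta_rot '[[0,0,0],[0,0,0],[0,0,0],[0,0,0],[0,0,0],[0,0,0],[0,0,0],[0,0,0],[0,0,0]]'

```text
clock: 17.33
tool_pos: [0.62, -0.0748, 0.2227]
eef_rot: [0.684, 0.729, -0.0, -0.0]
force: [-0.1, -0.1, -1.6]
opening: 0.0139
grip_force: 45.0
```

```bash
python3 - <<'E'
from h import *
a=[]
for c,(u,v) in(("top",(220,190)),("scene",(400,275))):
  p=arm.grab_frame(c); a.append(cv2.resize(p["frame"][v-60:v+60,u-60:u+60,::-1],(390,390),interpolation=cv2.INTER_CUBIC))
cv2.imwrite("pics/hook2.png",np.hstack(a))
# plan: tool deltas from the present for ring angle steps
o=arm.get_obs(); print(o["tool_pos"],o["force"])
h=np.array([.554,.240]); ring=np.array([.609,.097]); r=ring-h
th=np.radians(93.7); X=np.array([np.cos(th),np.sin(th)]); Y=np.array([np.sin(th),-np.cos(th)])
prev=ring
for k in range(0,66,5):
  a=np.radians(k); R=np.array([[np.cos(a),-np.sin(a)],[np.sin(a),np.cos(a)]]); q=R@r; t=np.array([-q[1],q[0]])/np.linalg.norm(q)
  tgt=h+q+.016*t; d=tgt-prev; print(k,np.round(tgt,4),np.round([d@X/.02,d@Y/.02],2)); prev=tgt
E
```

```text
[ 0.62056337 -0.0747371   0.22376222] [ 0.86785     0.2024628  -2.85274829]
0 [0.6239 0.1027] [0.24 0.76]
5 [0.6356 0.1094] [0.29 0.6 ]
10 [0.6467 0.117 ] [0.34 0.58]
15 [0.6571 0.1255] [0.39 0.54]
20 [0.6667 0.1349] [0.44 0.51]
25 [0.6754 0.1452] [0.48 0.47]
30 [0.6832 0.1561] [0.52 0.42]
35 [0.69   0.1677] [0.56 0.38]
40 [0.6958 0.1798] [0.59 0.33]
45 [0.7005 0.1924] [0.61 0.28]
50 [0.7041 0.2053] [0.63 0.22]
55 [0.7065 0.2186] [0.65 0.16]
60 [0.7078 0.2319] [0.66 0.11]
65 [0.708  0.2454] [0.67 0.05]
```

View pics/hook2.png

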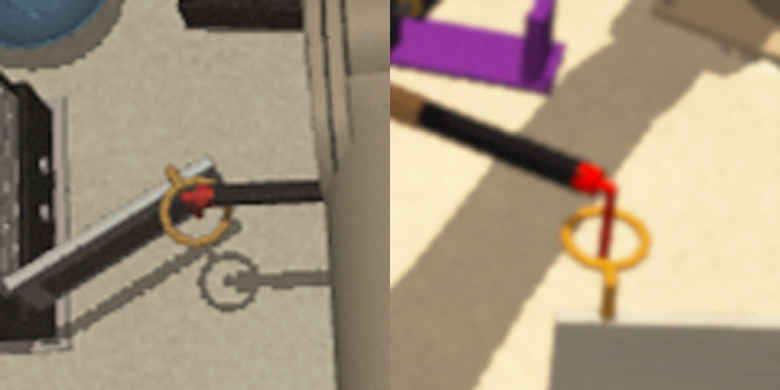

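The prong is inside the ring in both views. Now swinging the flap along the arc.

>>> servo_tool --delta_pos '[[0.12,0.38,0],[0.12,0.38,0],[0.15,0.3,0],[0.15,0.3,0],[0.17,0.29,0],[0.17,0.29,0],[0.2,0.27,0],[0.2,0.27,0],[0.22,0.25,0],[0.22,0.25,0],[0.24,0.23,0],[0.24,0.23,0]]' --delta_rot '[[0,0,0],[0,0,0],[0,0,0],[0,0,0],[0,0,0],[0,0,0],[0,0,0],[0,0,0],[0,0,0],[0,0,0],[0,0,0],[0,0,0]]'

```text
clock: 18.43
tool_pos: [0.6866, -0.0259, 0.2232]
eef_rot: [0.684, 0.729, -0.0, 0.0]
force: [0.1, -0.3, -2.1]
opening: 0.0141
grip_force: 45.0
```

```bash
python3 look.py | grep -v wrist
```

```text
18.4333 [ 0.6866 -0.0259  0.2232] 0.014066912730799868 [ 0.0502 -0.2586 -2.0786]
top pole 0.3 [0.6756 0.1492 0.2076] [200. 168.]
top hook_tip 0.94 [0.6736 0.1492 0.2067] [200. 169.]
top ring 0.87 [0.6628 0.1338 0.2263] [205. 172.]
top hinge 0.59 [0.5543 0.2406 0.2255] [157. 216.]
top red [201.3529 161.3824] 34 [0.6694 0.1265 0.2667] [0.675  0.1329 0.272 ] [0.6792 0.1442 0.2782]
scene pole 0.7 [ 0.6877 -0.0286  0.2608] [328. 272.]
scene hook_tip 0.68 [0.677  0.1428 0.2063] [409. 328.]
scene ring 0.64 [0.6669 0.1364 0.2294] [409. 314.]
scene hinge 0.6 [0.5526 0.2378 0.229 ] [488. 301.]
scene red [407.9286 304.75  ] 112 [0.6764 0.126  0.2389] [0.6799 0.1368 0.2699] [0.6863 0.1473 0.276 ]
```

>>> servo_tool --delta_pos '[[0.26,0.21,0],[0.26,0.21,0],[0.28,0.19,0],[0.28,0.19,0],[0.3,0.16,0],[0.3,0.16,0],[0.3,0.14,0],[0.3,0.14,0],[0.31,0.11,0],[0.31,0.11,0],[0.32,0.08,0],[0.32,0.08,0]]' --delta_rot '[[0,0,0],[0,0,0],[0,0,0],[0,0,0],[0,0,0],[0,0,0],[0,0,0],[0,0,0],[0,0,0],[0,0,0],[0,0,0],[0,0,0]]'

```text
clock: 20.18
tool_pos: [0.7173, 0.0471, 0.2232]
eef_rot: [0.684, 0.729, -0.0, 0.0]
force: [0.6, -0.7, -1.6]
opening: 0.0138
grip_force: 45.0
```

>>> servo_tool --delta_pos '[[0.2,0.04,0],[0.2,0.04,0],[0.15,0.02,0],[0.1,0.01,0],[0,0,0]]' --delta_rot '[[0,0,0],[0,0,0],[0,0,0],[0,0,0],[0,0,0]]'

```text
clock: 20.6
tool_pos: [0.7186, 0.0596, 0.2233]
eef_rot: [0.684, 0.729, -0.0, 0.0]
force: [-1.3, 0.2, -2.0]
opening: 0.0134
grip_force: 45.0
```

```bash
python3 look.py | grep -v wrist
```

```text
20.6 [0.7186 0.0596 0.2233] 0.013429308073176051 [-1.3062  0.1825 -1.997 ]
top hook_tip 0.59 [0.7094 0.2331 0.2082] [166. 154.]
top ring 0.75 [0.7109 0.2128 0.2246] [173. 152.]
top hinge 0.57 [0.5554 0.2389 0.2253] [158. 215.]
top red [164.8182 146.7576] 33 [0.7033 0.213  0.2675] [0.7074 0.22   0.2714] [0.7156 0.2296 0.2759]
scene pole 0.86 [0.7213 0.0577 0.2601] [357. 302.]
scene hook_tip 0.69 [0.7067 0.2296 0.2071] [445. 361.]
scene ring 0.68 [0.7053 0.2205 0.2308] [442. 349.]
scene hinge 0.77 [0.551  0.24   0.2273] [489. 302.]
scene red [444.5778 339.6222] 135 [0.7091 0.2118 0.235 ] [0.7124 0.2228 0.27  ] [0.7181 0.2339 0.277 ]
```

>>> servo_tool --delta_pos '[[0.1,0,0],[0.1,0,0],[0,0,0]]' --delta_rot '[[0,0,0],[0,0,0],[0,0,0]]'

```text
clock: 21.6
tool_pos: [0.7188, 0.0601, 0.2236]
eef_rot: [0.685, 0.728, -0.001, 0.002]
force: [-0.9, -9.3, 0.4]
opening: 0.0133
grip_force: 45.0
```

>>> servo_tool --delta_pos '[[0.1,0,0],[0.05,0,0],[0,0,0]]' --delta_rot '[[0,0,0],[0,0,0],[0,0,0]]'

```text
clock: 21.85
tool_pos: [0.719, 0.0602, 0.2238]
eef_rot: [0.686, 0.727, -0.002, 0.003]
force: [-0.1, -15.4, 2.7]
opening: 0.0134
grip_force: 45.1
```

>>> servo_tool --delta_pos '[[-0.25,0,0],[-0.25,0,0],[-0.25,0,0],[-0.25,0,0],[0,0,0],[0,0,0]]' --delta_rot '[[0,0,0],[0,0,0],[0,0,0],[0,0,0],[0,0,0],[0,0,0]]'

```text
clock: 22.35
tool_pos: [0.7194, 0.0465, 0.2231]
eef_rot: [0.684, 0.729, 0.0, -0.0]
force: [0.0, 0.2, -2.0]
opening: 0.0139
grip_force: 45.0
```

```bash
python3 look.py; python3 - <<'E'
from h import *
a=[]
for c,(u,v) in(("top",(170,165)),("scene",(440,345))):
  p=arm.grab_frame(c); a.append(cv2.resize(p["frame"][v-60:v+60,u-60:u+60,::-1],(390,390),interpolation=cv2.INTER_CUBIC))
cv2.imwrite("pics/shut.png",np.hstack(a))
E
```

```text
22.35 [0.7194 0.0465 0.2231] 0.013911297337600607 [ 0.0023  0.2    -2.0314]
top hook_tip 0.62 [0.7075 0.2193 0.2071] [172. 155.]
top ring 0.82 [0.708  0.2177 0.2227] [171. 153.]
top hinge 0.69 [0.5555 0.239  0.225 ] [158. 215.]
top red [170.5882 146.5294] 34 [0.704  0.1987 0.2669] [0.7088 0.2056 0.2723] [0.7152 0.2166 0.2767]
scene pole 0.55 [0.7194 0.0441 0.2606] [351. 298.]
scene hook_tip 0.78 [0.711  0.2176 0.2064] [437. 360.]
scene ring 0.87 [0.7064 0.2171 0.2275] [440. 350.]
scene hinge 0.64 [0.5515 0.2376 0.228 ] [488. 301.]
scene red [437.6202 337.062 ] 129 [0.7096 0.2001 0.2255] [0.713  0.2108 0.2698] [0.7189 0.2212 0.2762]
wrist pole 0.72 [0.7225 0.0474 0.2573] [323. 307.]
```

View pics/shut.png

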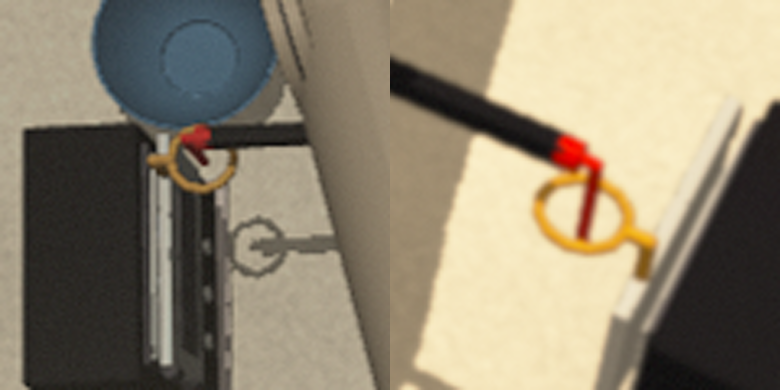

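The flap lies flat along the tower face, and the ring (200,160 in the left crop, 585,215 in the right) is at its computed shut position with the prong free inside it. Lifting out and going back.

>>> servo_tool --delta_pos '[[0,0,-0.3],[0,0,-0.5],[0,0,-0.6],[0,0,-0.6],[0,0,-0.6],[0,0,-0.4],[0,0,0],[0,0,0]]' --delta_rot '[[0,0,0],[0,0,0],[0,0,0],[0,0,0],[0,0,0],[0,0,0],[0,0,0],[0,0,0]]'

```text
clock: 23.87
tool_pos: [0.7196, 0.0468, 0.2838]
eef_rot: [0.684, 0.729, 0.0, 0.0]
force: [0.1, 0.3, -2.6]
opening: 0.0136
grip_force: 45.0
```

>>> servo_tool --delta_pos '[[-0.5,-0.4,0],[-0.8,-0.7,0],[-1,-0.85,0],[-1,-0.85,0],[-1,-0.85,0],[-1,-0.85,0],[-1,-0.85,0],[-1,-0.85,0],[-1,-0.85,0],[-1,-0.85,0],[-1,-0.85,0],[-1,-0.85,0]]' --delta_rot '[[0,0,0],[0,0,0],[0,0,0],[0,0,0],[0,0,0],[0,0,0],[0,0,0],[0,0,0],[0,0,0],[0,0,0],[0,0,0],[0,0,0]]'

```text
clock: 24.87
tool_pos: [0.5408, -0.1921, 0.2825]
eef_rot: [0.684, 0.729, -0.0, -0.0]
force: [-0.1, 0.2, -1.5]
opening: 0.0137
grip_force: 45.0
```

>>> servo_tool --delta_pos '[[-1,-0.85,0],[-1,-0.85,0],[-1,-0.85,0],[-0.8,-0.7,0],[-0.5,-0.4,0],[-0.2,-0.3,0],[0,0,0],[0,0,0],[0,0,0]]' --delta_rot '[[0,0,0],[0,0,0],[0,0,0],[0,0,0],[0,0,0],[0,0,0],[0,0,0],[0,0,0],[0,0,0]]'

```text
clock: 25.62
tool_pos: [0.4697, -0.2846, 0.2831]
eef_rot: [0.684, 0.73, 0.0, -0.0]
force: [0.9, -0.2, -1.4]
opening: 0.0135
grip_force: 45.0
```

```bash
python3 look.py
```

```text
25.6167 [ 0.4697 -0.2846  0.2831] 0.013548436650012867 [ 0.9278 -0.2393 -1.4279]
top hook_tip 0.74 [ 0.4578 -0.11    0.27  ] [305. 257.]
top ring 0.57 [0.7068 0.2179 0.2276] [170. 153.]
top hinge 0.84 [0.5544 0.238  0.2271] [158. 216.]
top red [310.9722 253.6667] 36 [ 0.4542 -0.1319  0.3251] [ 0.4584 -0.1235  0.3309] [ 0.4645 -0.1142  0.3353]
scene hook_tip 0.77 [ 0.4563 -0.1168  0.2679] [357. 196.]
scene ring 0.56 [0.7064 0.216  0.2292] [439. 349.]
scene hinge 0.87 [0.5517 0.2363 0.2287] [487. 301.]
scene red [353.3529 172.7059] 51 [ 0.4596 -0.1324  0.3253] [ 0.4646 -0.1231  0.3311] [ 0.4694 -0.1127  0.3357]
scene red [358. 191.] 9 [ 0.4605 -0.1125  0.2781] [ 0.4624 -0.1113  0.2874] [ 0.4641 -0.1103  0.2969]
wrist pole 0.62 [ 0.4733 -0.284   0.3153] [326. 302.]
```

>>> servo_tool --delta_pos '[[-0.1,-0.1,0.4],[0,0,0.8],[0,0,1],[0,0,1],[0,0,1],[0,0,1],[0,0,1],[0,0,1],[0,0,1],[0,0,1],[0,0,0.8],[0,0,0.5]]' --delta_rot '[[0,0,0],[0,0,0],[0,0,0],[0,0,0],[0,0,0],[0,0,0],[0,0,0],[0,0,0],[0,0,0],[0,0,0],[0,0,0],[0,0,0]]'

```text
clock: 27.37
tool_pos: [0.4659, -0.2877, 0.0708]
eef_rot: [0.684, 0.729, -0.0, -0.001]
force: [-0.4, -0.1, -1.4]
opening: 0.0136
grip_force: 45.0
```

>>> servo_tool --delta_pos '[[0,0,0.4],[0,0,0.4],[0,0,0.3],[0,0,0.3],[0,0,0.2],[0,0,0.2],[0,0,0.1],[0,0,0]]' --delta_rot '[[0,0,0],[0,0,0],[0,0,0],[0,0,0],[0,0,0],[0,0,0],[0,0,0],[0,0,0]]'

```text
clock: 28.03
tool_pos: [0.4673, -0.2882, 0.0354]
eef_rot: [0.684, 0.729, -0.0, 0.0]
force: [0.7, 0.3, -1.5]
opening: 0.0134
grip_force: 45.0
```

>>> servo_tool --delta_pos '[[0,0,0.05],[0,0,0.03],[0,0,0]]' --delta_rot '[[0,0,0],[0,0,0],[0,0,0]]'

```text
clock: 28.28
tool_pos: [0.4675, -0.2883, 0.0352]
eef_rot: [0.684, 0.729, -0.0, 0.0]
force: [-6.3, 3.1, 13.5]
opening: 0.0138
grip_force: 45.0
```

>>> servo_tool --delta_pos '[[0,0,0],[0,0,0],[0,0,0],[0,0,0],[0,0,0],[0,0,0],[0,0,0],[0,0,0],[0,0,0],[0,0,0],[0,0,0],[0,0,0]]' --delta_rot '[[0,0,0],[0,0,0],[0,0,0],[0,0,0],[0,0,0],[0,0,0],[0,0,0],[0,0,0],[0,0,0],[0,0,0],[0,0,0],[0,0,0]]' --grip 1

```text
clock: 29.28
tool_pos: [0.4672, -0.2881, 0.0337]
eef_rot: [0.684, 0.729, -0.0, 0.0]
force: [-0.0, -0.0, 0.2]
opening: 0.0832
grip_force: 0.0
```

>>> servo_tool --delta_pos '[[0,0,-0.3],[0,0,-0.5],[0,0,-0.8],[0,0,-1],[0,0,-1],[0,0,-1],[0,0,-1],[0,0,-1],[0,0,-0.6],[0,0,0],[0,0,0]]' --delta_rot '[[0,0,0],[0,0,0],[0,0,0],[0,0,0],[0,0,0],[0,0,0],[0,0,0],[0,0,0],[0,0,0],[0,0,0],[0,0,0]]'

```text
clock: 30.2
tool_pos: [0.4674, -0.2883, 0.1781]
eef_rot: [0.684, 0.729, 0.0, 0.001]
force: [0.1, 0.5, -0.2]
opening: 0.087
grip_force: 0.0
```

```bash
python3 look.py; python3 - <<'E'
from h import *
p=arm.grab_frame("scene"); cv2.imwrite("pics/end.png",cv2.resize(p["frame"][150:430,180:560,::-1],(760,560)))
for q in("pole","brush"): print(q,[W(p,x["location"]) for x in arm.mark_of(p,q)[:2]])
E
```

```text
30.2 [ 0.4674 -0.2883  0.1781] 0.08695919939326918 [ 0.0898  0.5034 -0.1734]
top hook_tip 0.93 [ 0.4561 -0.113   0.0206] [307. 268.]
top ring 0.66 [0.7086 0.2176 0.2244] [171. 153.]
top hinge 0.85 [0.5533 0.2388 0.2257] [158. 216.]
top red [312.3333 266.4   ] 15 [ 0.4509 -0.134   0.0795] [ 0.4556 -0.128   0.0827] [ 0.457  -0.1167  0.0884]
scene pole 0.82 [ 0.4692 -0.2885  0.0751] [296. 239.]
scene hook_tip 0.78 [ 0.4553 -0.1177  0.02  ] [354. 278.]
scene ring 0.9 [0.707  0.217  0.2275] [440. 350.]
scene hinge 0.91 [0.5504 0.2359 0.2286] [487. 300.]
scene red [349.3824 258.3235] 34 [ 0.4569 -0.1373  0.0795] [ 0.462  -0.1284  0.0856] [0.7505 0.0642 0.3814]
wrist pole 0.66 [ 0.4677 -0.2882  0.0662] [318. 228.]
wrist red [318.5674   7.6646] 319 [ 0.4503 -0.1372  0.0831] [ 0.4568 -0.1316  0.0865] [ 0.4655 -0.1276  0.0885]
pole [array([ 0.46217335, -0.29075359,  0.07428977])]
brush [array([ 0.63341337, -0.27577039,  0.0714105 ])]
```

View pics/end.png

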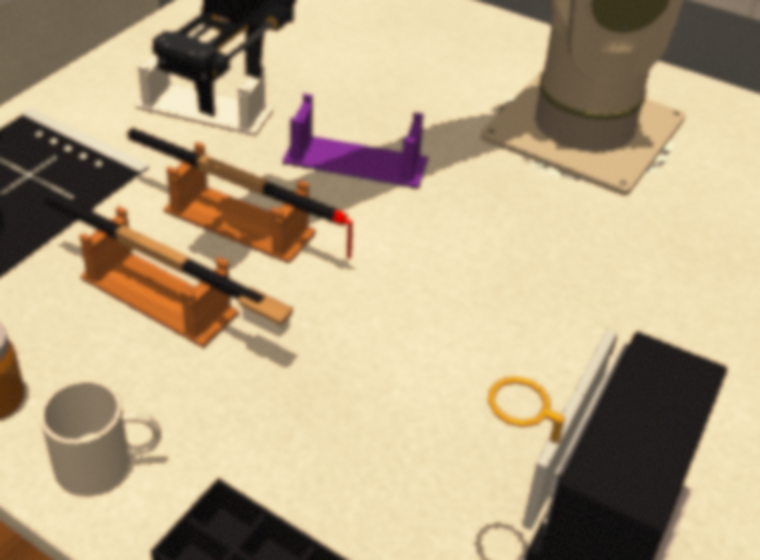

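The picture shows the pole level on its own rest with its prong at (347,235), the brush untouched at (170,260), and the flap flat against the tower at (575,410). The gripper is clear of everything.

```bash
python3 -c "
from plant import arm
print(arm.finish_job())"
```

```text
the job is handed in; nothing more can be done
None
```

The flap was pulled shut against its stop with the hook in the ring, the pole was unhooked and laid back level on its own rest, the brush was left alone, and the job was handed in at about 30 s (the first grasp missed and was redone).

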